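# Put the adjusting drivers back in the sleeve stand

### The arm

A 7-joint arm with a two-finger parallel gripper is mounted at the origin on the work surface. World frame = base frame: x ahead of the robot, y to its left, z up, the work surface at z = 0. Lengths are in m, angles in degrees, forces in N, time in s.
With the tool pointing down it reaches from about 0.4 to 0.925 m from the base axis. Payload 4.1 kg.
Tool frame: the origin (TCP) lies midway between the tips of the shut fingers; the grasp point (between the pads) lies behind it (robot.hold_point_z is the z of the grasp point in the tool frame, in m); z points along the fingers, y is the line along which they close (so a half turn about z gives the same grasp; the last joint's range is limited). The gripper opens to 85 mm and grips with 20 to 120 N. Pads are 22 mm wide; open, the fingers measure 114 mm over their backs; the gripper's body (76 mm by 85 mm) begins 54 mm behind the grasp point. The pads swing forward as they close: fully open they stand 13 mm farther back than shut.
Start: joints at [64.859, 22.827, 2.584, 88.041, -1.071, 69.15, -2.905], TCP at [0.217, -0.613, 0.231] pointing down, gripper open.
Joint ranges: [-161.44, 161.44], [-28.35, 127.94], [-78.24, 83.42], [0, 140.83], [-78.03, 258.03], [13.02, 114.36], [-168.23, 168.23]. Speed limits (degrees/s): [147.25, 147.25, 180, 180, 180, 180, 180].

### API

Orientations are given as [roll, pitch, yaw] about the fixed x, y, z axes, in that order (R = Rz(yaw) Ry(pitch) Rx(roll)).
In Python, from workcell import robot gives the robot as it stands.
- The arm moves only by the tool carry_out, never from a script. Its argument "commands" is a list of rows, each an object with "translation": the shift along the tool's x, y, z each as a share of 25 cm, from -1 to 1, a list of three; "turn": the turn about the tool's z as a share of pi/4 rad, from -1 to 1. In form: [{"translation": [x, y, z], "turn": turn}, ...]. A call has 1 to 8 rows; each row shifts and turns the commanded pose from where the row before left it, along the tool's axes as they then stand; what a row does not reach is not made up. A row lasts 1/10 s, in which the tool goes at most 50 mm and 8.59 degrees, less where a joint would pass 70% of its speed; a pose out of reach is approached as far as the arm can. A call with a number of a shift or a turn outside -1 to 1 is refused whole. A call with a gripper value outside its range is refused whole. "claw" is the opening, from -1 (shut) to 1 (fully open), set as the call begins (left out, the last holds). The fingers move at their own pace and stop on an object; "newtons" is the grip in N (left out, the last holds). Time passes only in rows, so rows that do not move let the fingers close. It gives the time, the measured TCP pose, the force, the opening and the grip force at its end, in the units of the state.
- robot.get_obs(): the state, without advancing time (a new reading comes with each control period).
- robot.snapshot(name): name is "side" or "top"; returns the picture (480x640x3 uint8, red, green, blue); there is no depth.
- robot.camera_params(name): a dict with "fx", "fy", "cx", "cy" (pixels), "rvec" (rotation vector, rad) and "tvec" (3), from world to camera coordinates, as OpenCV has them. Camera axes: x right, y down, z forward; pixel columns grow to the right and rows downward; lengths in m; the calibration is good to about 2 mm. A picture is of the moment at which its call begins. camera_params takes no time and is no camera call.
- robot.hand_in(): hands the job in; it is judged then, once.
Trained networks look in the newest picture that a camera, given by its name, has taken for a name from the list of things; names that differ only in an ending like _2 or _b are one class to them, and where a whole thing is asked for, a point or a joint stands for the part that bears it (a point fixed in the world has none). Each returns a list of dicts, best first, with "confidence" (0 to 1); they miss things now and then, are a little off and sometimes report something else, mostly with a low value. They report only what shows in the picture. A call takes as long as a camera call.
- robot.boxes_of(camera, name): "rect" ([left, top, width, height] in pixels, round what is visible of it).
- robot.cut_out(camera, name): "region" (480x640 bool, what is visible of it) and "rect" ([left, top, width, height] in pixels, round what is visible of it).
- robot.tip_of(camera, name): "uv" ([column, row] in pixels: a listed point, or the origin of a listed thing).
The state is a dict: "clock": time; "q": joint angles; "joint_velocities": joint speeds; "effort": joint torques, N m; "ee_pos": TCP position; "eef_rot": TCP orientation; "force": force on the tool from outside, world axes, zero at the start; "ft_torque": the same for the moment, N m; "finger_gap": opening from 0.0 (shut) to 1.0 (fully open); "grip_force": force on a finger pad.
Only numpy, scipy, OpenCV 4.12 (cv2) and the standard library are available. Lean on these libraries where they do the work, as an engineer would, in place of code of your own. Each camera call takes 0.05 s, during which the arm holds its last target. There are 200 camera calls.

### The job

Move the three adjusting drivers from the leaning rack to the upright stand: drop each one tip-down into a sleeve of its own until it rests on the sleeve's floor. The long driver must go in a tall sleeve; a short driver may go in any sleeve, but leave a tall one free for the long driver. One sleeve is already taken by the brush: leave the brush in it, and do not disturb the meter, the wire spool or the circuit board.

Things in the scene. Friction and masses are not known exactly. Their poses are not given: they have to be found in the camera images.
- long_driver: black round-handled adjusting driver, 15 mm diameter, 175 mm long, the lowest 22 mm tapering to a 4 mm steel tip; 50 g. Origin at the very tip, z runs up the axis to the butt. Starts tip-down in one of the rack's three bores, leaning about 35 degrees from vertical with the rack (about 100 mm sticks out).
- short_driver_1: black round-handled adjusting driver, 15 mm diameter, 135 mm long, the lowest 22 mm tapering to a 4 mm steel tip; 50 g. Origin at the very tip, z runs up the axis to the butt. Starts tip-down in one of the rack's three bores, leaning about 35 degrees from vertical with the rack (about 60 mm sticks out). The two short drivers are alike.
- short_driver_2: black round-handled adjusting driver, 15 mm diameter, 135 mm long, the lowest 22 mm tapering to a 4 mm steel tip; 50 g. Origin at the very tip, z runs up the axis to the butt. Starts tip-down in one of the rack's three bores, leaning about 35 degrees from vertical with the rack (about 60 mm sticks out). The two short drivers are alike.
- long_driver_tip (a point): the very tip of long_driver.
- long_driver_top (a point): centre of the butt end (top) of long_driver.
- short_driver_1_tip (a point): the very tip of short_driver_1.
- short_driver_1_top (a point): centre of the butt end (top) of short_driver_1.
- short_driver_2_tip (a point): the very tip of short_driver_2.
- short_driver_2_top (a point): centre of the butt end (top) of short_driver_2.
- rack: fixed parking rack: plywood foot 100 x 210 x 10 mm, wooden cheeks at y = +-99 mm to 70 mm high; between them a white block 44 x 184 x 80 mm leaning 0.6 rad from vertical toward its -x, top edge 102 mm up. Three square bores in its leaning top, 18 mm wide, 75 mm deep along the lean, at y = -64, 0, +64 mm. Origin under the foot's centre, z up.
- stand: sleeve stand, fixed: dark steel base plate 150 x 150 x 10 mm carrying four upright square aluminium sleeves at x, y = +-36 mm. Which sleeve stands at which corner varies, and the brush stands in one of them. Origin under the plate's centre, on the bench; z up.
- tall_sleeve_1: upright square sleeve, 28 mm outside, 20 mm inside, 90 mm tall, open at the top, floor 4 mm thick. Origin under its centre, on the base plate (10 mm above the bench); axes along its sides, z up.
- tall_sleeve_1_floor (a point): centre of the inner floor of tall_sleeve_1, 14 mm above the bench.
- tall_sleeve_2: upright square sleeve, 28 mm outside, 20 mm inside, 90 mm tall, open at the top, floor 4 mm thick. Origin under its centre, on the base plate (10 mm above the bench); axes along its sides, z up.
- tall_sleeve_2_floor (a point): centre of the inner floor of tall_sleeve_2, 14 mm above the bench.
- short_sleeve_1: upright square sleeve, 28 mm outside, 20 mm inside, 60 mm tall, open at the top, floor 4 mm thick. Origin under its centre, on the base plate (10 mm above the bench); axes along its sides, z up.
- short_sleeve_1_floor (a point): centre of the inner floor of short_sleeve_1, 14 mm above the bench.
- short_sleeve_2: upright square sleeve, 28 mm outside, 20 mm inside, 60 mm tall, open at the top, floor 4 mm thick. Origin under its centre, on the base plate (10 mm above the bench); axes along its sides, z up.
- short_sleeve_2_floor (a point): centre of the inner floor of short_sleeve_2, 14 mm above the bench.
- brush: bystander: small brush standing handle-down in one of the four sleeves: wooden handle 12 mm diameter, 149 mm long in all, black head at the top. Origin at the handle's lower end, z up the axis. To be left there.
- meter: bystander: white bench meter with dark display, 60 x 85 x 95 mm high, 0.9 kg, loose on the bench between rack and stand. Origin under its centre. To be left alone.
- spool: bystander: grey wire spool, 60 mm diameter, 40 mm high, upright on the bench. Origin under its centre. To be left alone.
- board: bystander: wooden carrier 50 x 75 mm with a green circuit board, 25 mm high in all, loose on the bench. Origin under its centre. To be left alone.

How it is judged:
By the outcome, as a careful person would: the job done as asked, in the order asked, and still so for the second after the job is handed in, with the robot touching nothing.
It also fails if it takes over 72 s, if anything falls off the work surface, if the arm or the gripper's body presses on something with over 40 N, if the wrist force passes 120 N, or if a joint passes its speed limit or range.

## Working session

There is one attempt and no reset: what is moved stays moved. The work goes in short steps, Python scripts to look and compute and a tool call to move; the robot and the scene stay as the last step left them, time stands still between calls to the robot, and variables do not carry over. Pictures are saved under pics/ and viewed, at most 10 in all, crops included, and the job is handed in when it is done.

Besides the shell and the picture viewer there is one more tool, called after "Request:" by a JSON object that holds its "name" and its "arguments", one argument or row to a line. carry_out: Moves the arm, as the interface text tells. Its arguments: {"type":"object","properties":{"commands":{"type":"array","items":{"type":"object","properties":{"translation":{"type":"array","items":{"type":"number"}},"turn":{"type":"number"}}}},"claw":{"type":"number"},"newtons":{"type":"number"}},"required":["commands"]}

```bash
mkdir -p pics
python3 - <<'E'
from workcell import robot
import cv2
o=robot.get_obs();print({k:o[k] for k in('clock','ee_pos','eef_rot','finger_gap')},robot.hold_point_z)
for c in('side','top'):
    im=robot.snapshot(c);cv2.imwrite(f'pics/{c}0.png',im[:,:,::-1])
    print(c,robot.camera_params(c))
    for n in('long_driver_tip','long_driver_top','short_driver_1_top','rack','stand','tall_sleeve_1','short_sleeve_1','tall_sleeve_1_floor','short_sleeve_1_floor','brush','meter','spool','board'):
        print(n,[(round(d['confidence'],2),[round(float(v),1) for v in d['uv']]) for d in robot.tip_of(c,n)])
E
```

```text
{'clock': 0.0, 'ee_pos': array([ 0.21642498, -0.61222616,  0.23024245]), 'eef_rot': array([-1.79885707e+02,  9.34654194e-03,  1.94730139e+01]), 'finger_gap': 1.0011247439504272} -0.0187
side {'fx': 474.16735839700453, 'fy': 474.16735839700453, 'cx': 318.44508563354333, 'cy': 235.99508806747895, 'rvec': array([ 2.37659804, -0.50122564,  0.21143808]), 'tvec': array([-0.53276568,  0.25146553,  0.76877831])}
long_driver_tip [(0.71, [343.6, 349.1])]
long_driver_top [(0.76, [229.2, 149.5])]
short_driver_1_top [(0.63, [244.4, 181.8])]
rack [(0.95, [281.8, 204.5]), (0.74, [384.4, 350.8]), (0.51, [386.5, 351.3])]
stand [(0.85, [368.7, 372.0])]
tall_sleeve_1 [(0.72, [392.6, 386.3]), (0.61, [386.6, 349.1]), (0.26, [242.5, 140.1])]
short_sleeve_1 [(0.87, [351.1, 390.9]), (0.68, [342.5, 351.6])]
tall_sleeve_1_floor [(0.97, [385.2, 349.0]), (0.3, [352.6, 394.2])]
short_sleeve_1_floor [(0.61, [349.3, 390.0])]
brush []
meter [(0.61, [360.4, 256.5])]
spool [(0.58, [257.6, 297.2])]
board [(0.84, [303.3, 283.6])]
top {'fx': 462.9306705653074, 'fy': 462.9306705653074, 'cx': 315.3055216089074, 'cy': 242.15288237378653, 'rvec': array([ 2.18615865, -2.15589632,  0.05260263]), 'tvec': array([0.00623344, 0.55840373, 0.76700249])}
long_driver_tip []
long_driver_top [(0.63, [155.8, 275.6])]
short_driver_1_top [(0.78, [209.8, 275.4])]
rack [(0.74, [205.4, 229.6])]
stand [(0.62, [451.6, 232.7]), (0.6, [439.4, 206.3]), (0.5, [325.5, 248.6])]
tall_sleeve_1 [(0.57, [436.6, 207.7])]
short_sleeve_1 [(0.96, [466.4, 262.0]), (0.62, [426.5, 245.3])]
tall_sleeve_1_floor [(0.56, [435.4, 204.0])]
short_sleeve_1_floor [(0.86, [465.1, 260.1])]
brush [(0.54, [438.4, 207.7])]
meter [(0.82, [319.8, 175.6]), (0.74, [467.1, 257.7])]
spool [(0.92, [326.4, 301.1])]
board [(0.44, [319.1, 174.9]), (0.36, [129.0, 247.9]), (0.17, [212.1, 275.5])]
```

View pics/side0.png

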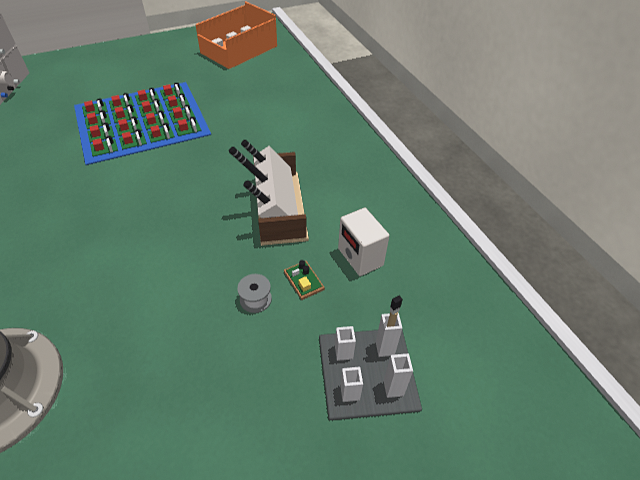

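View pics/top0.png

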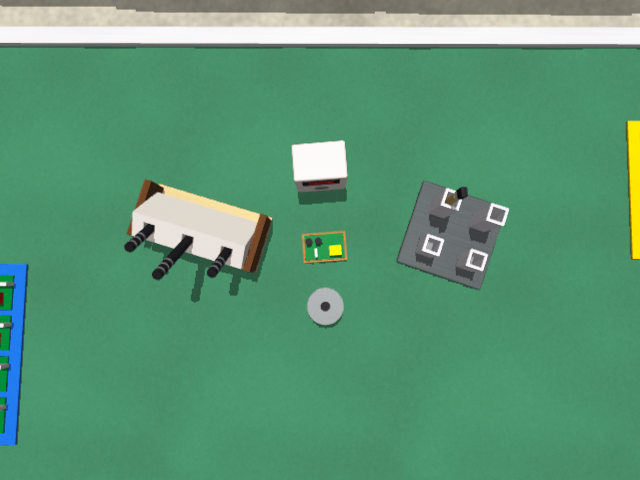

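The top view shows the rack at left (butts near (130,245), (158,273), (213,270)) and the stand at right. The brush is in the upper-left tall sleeve (452,199). The free tall sleeve is at (498,214), and the short sleeves are at (432,245) and (477,260). The side view agrees.

```bash
cat > h.py <<'E'
import numpy as np,cv2
from workcell import robot
P={}
for c in('side','top'):
    p=robot.camera_params(c);R=cv2.Rodrigues(p['rvec'])[0]
    P[c]=np.array([[p['fx'],0,p['cx']],[0,p['fy'],p['cy']],[0,0,1]])@np.c_[R,p['tvec']]
def tri(s,t):
    X=cv2.triangulatePoints(P['side'],P['top'],np.array(s,float).reshape(2,1),np.array(t,float).reshape(2,1)).ravel();return X[:3]/X[3]
def proj(c,X):
    v=P[c]@np.r_[X,1];return v[:2]/v[2]
def atz(c,uv,z):
    M=P[c];H=np.c_[M[:,0],M[:,1],M[:,2]*z+M[:,3]];v=np.linalg.solve(H,[uv[0],uv[1],1]);return np.r_[v[:2]/v[2],z]
def crop(im,x,y,w,h,k):
    o=cv2.resize(im[y:y+h,x:x+w],None,fx=k,fy=k,interpolation=cv2.INTER_CUBIC)
    for u in range(-(-x//10)*10,x+w,10):
        cv2.line(o,(int((u-x+.5)*k),0),(int((u-x+.5)*k),6 if u%50 else 16),(255,0,255),1)
        if u%20==0: cv2.putText(o,str(u),(int((u-x)*k)-8,26),0,.35,(0,0,255))
    for v in range(-(-y//10)*10,y+h,10):
        cv2.line(o,(0,int((v-y+.5)*k)),(6 if v%50 else 16,int((v-y+.5)*k)),(255,0,255),1)
        if v%20==0: cv2.putText(o,str(v),(18,int((v-y)*k)+6),0,.35,(0,0,255))
    return o
E
python3 - <<'E'
from h import *
a=cv2.imread('pics/top0.png');b=cv2.imread('pics/side0.png')
A=crop(a,120,175,155,115,5);B=crop(b,220,130,95,120,5)
cv2.imwrite('pics/rt.png',A);
C=crop(a,395,175,120,120,3.3);D=crop(b,315,285,120,140,3.3)
def pad(i,h):return np.vstack([i,np.zeros((h-i.shape[0],i.shape[1],3),np.uint8)])
cv2.imwrite('pics/st.png',np.hstack([pad(C,470),pad(D,470)])); cv2.imwrite('pics/rs.png',B)
E
```

```text
(no output)
```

View pics/rt.png

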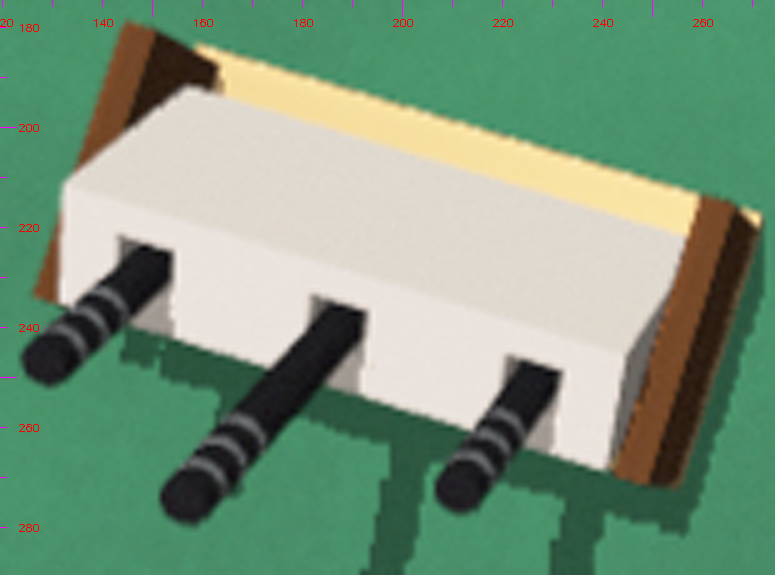

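View pics/rs.png

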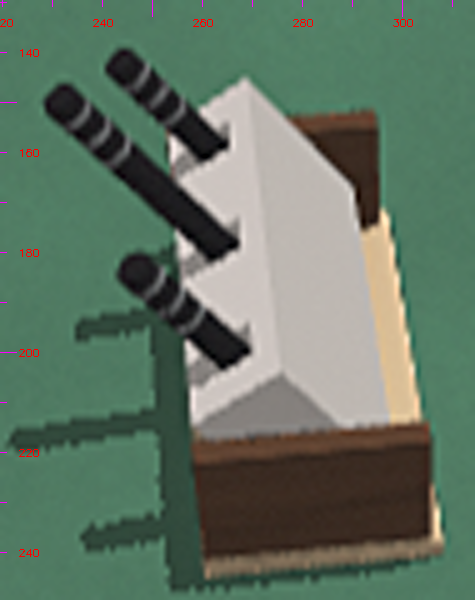

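View pics/st.png

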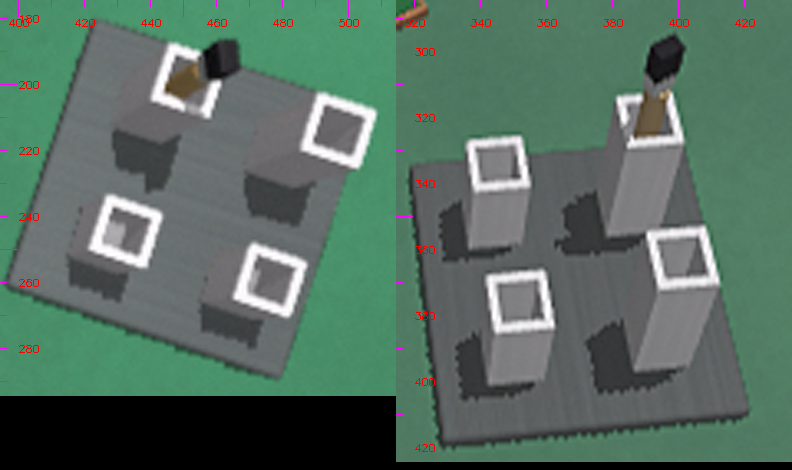

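The crops show the three butts and four sleeve rims clearly, and I'll triangulate those. Long-driver butt: top view (157.5,273.9), side view (232.3,150.1). Free tall rim: top view (497.2,214.2), side view (401.2,362.4).

Run:
```python
from h import *
np.set_printoptions(precision=4,suppress=True)
d={'shL':((244.3,142.7),(129.5,246.5)),'long':((232.3,150.1),(157.5,273.9)),'shR':((247.1,183.7),(211.9,271.5)),
'brush':((390.9,320.9),(450.6,198.7)),'tall':((401.2,362.4),(497.2,214.2)),'SL':((345.4,333.6),(432.4,244.8)),'SR':((352.1,375.7),(476.3,259.3)),
# bore exit approx: driver edges meet block face: axis pts ; rack block upper ridge corners
'ridgeL':((268.5,145),(132.5,211.5)),'ridgeR':((275.5,204),(244.5,245))}
X={}
for k,(s,t) in d.items():
    x=tri(s,t);X[k]=x;print(k,x,'err',np.abs(proj('side',x)-s).max().round(2),np.abs(proj('top',x)-t).max().round(2))
m=lambda a,b:np.degrees(np.arctan2(*(X[a]-X[b])[1::-1]))
print('rack yaw y-axis',m('shL','shR'),m('ridgeL','ridgeR'),'stand',m('brush','tall'),m('SL','SR'),m('brush','SL'),m('tall','SR'))
```

```text
shL [0.5395 0.283  0.1372] err 0.1 0.14
long [0.5003 0.2278 0.17  ] err 0.02 0.02
shR [0.5047 0.1605 0.1372] err 0.13 0.18
brush [ 0.6216 -0.1943  0.0991] err 0.17 0.18
tall [ 0.5984 -0.2636  0.1022] err 0.03 0.03
SL [ 0.5529 -0.1725  0.0724] err 0.15 0.15
SR [ 0.5307 -0.2411  0.0717] err 0.04 0.03
ridgeL [0.5952 0.294  0.1066] err 0.16 0.23
ridgeR [0.5457 0.1202 0.1036] err 0.32 0.4
rack yaw y-axis 74.14474719084656 74.12081279975594 stand 71.48733055512389 72.05634613125756 -17.584718432915047 -18.3897068934125
```

Request:
{"name": "carry_out", "arguments": {
  "commands": [
    {"translation": [0, 0, -0.08], "turn": 0.158},
    {"translation": [0, 0, -0.08], "turn": 0.158},
    {"translation": [0, 0, -0.08], "turn": 0.158},
    {"translation": [0, 0, -0.08], "turn": 0.158},
    {"translation": [0, 0, -0.08], "turn": 0.157},
    {"translation": [0, 0, 0], "turn": 0}
  ],
  "claw": -0.05,
  "newtons": 30
}}

```text
clock: 2.0
ee_pos: [0.2172, -0.6143, 0.3347]
eef_rot: [179.7, -0.2, -16.0]
force: [-0.2, -1.0, -0.3]
finger_gap: 0.475
grip_force: 0.0
```

```bash
cat >> h.py <<'E'
np.set_printoptions(precision=4,suppress=True)
def delta(tgt,frm=None):
    "shares of 25 cm along tool axes from the present (or given) TCP to tgt"
    o=robot.get_obs();f=o['ee_pos'] if frm is None else np.array(frm)
    y=np.radians(o['eef_rot'][2]);c,s=np.cos(y),np.sin(y)
    R=np.array([[c,s,0],[s,-c,0],[0,0,-1]])
    return R.T@(np.array(tgt)-f)/.25
def st():
    o=robot.get_obs();print(round(o['clock'],2),o['ee_pos'],o['eef_rot'],'gap',round(o['finger_gap'],3),'grip',o['grip_force'],'F',o['force'],'q',np.array(o['q']).round(0))
E
python3 - <<'E'
from h import *
st();w=[.53,-.28,.33];g=[.523,.221,.30];print(delta(w),delta(g,w))
E
```

```text
2.0 [ 0.2172 -0.6143  0.3347] [179.7087  -0.2187 -16.0217] gap 0.475 grip 0.0 F [-0.1797 -1.0477 -0.2869] q [ 60.  20.   9.  80.  -3.  80. -37.]
[ 0.8336 -1.6307  0.0187] [-0.58   -1.9184  0.12  ]
```

Request:
{"name": "carry_out", "arguments": {
  "commands": [
    {"translation": [0.07, -0.136, 0]},
    {"translation": [0.07, -0.136, 0]},
    {"translation": [0.07, -0.136, 0]},
    {"translation": [0.07, -0.136, 0]},
    {"translation": [0.07, -0.136, 0]},
    {"translation": [0.07, -0.136, 0]},
    {"translation": [0.07, -0.136, 0]},
    {"translation": [0.07, -0.136, 0]}
  ]
}}

```text
validation failed for argument at $.co...
```

Request:
{"name": "carry_out", "arguments": {
  "commands": [
    {"translation": [0.07, -0.136, 0]},
    {"translation": [0.07, -0.136, 0]},
    {"translation": [0.07, -0.136, 0]},
    {"translation": [0.07, -0.136, 0]},
    {"translation": [-0.036, -0.12, 0]},
    {"translation": [-0.036, -0.12, 0]},
    {"translation": [-0.036, -0.12, 0]},
    {"translation": [-0.036, -0.12, 0]}
  ]
}}

```text
validation failed for argument at $.co...
```

Request:
{"name": "carry_out", "arguments": {
  "commands": [
    {"translation": [-0.036, -0.12, 0]},
    {"translation": [-0.036, -0.12, 0]},
    {"translation": [-0.036, -0.12, 0]},
    {"translation": [-0.036, -0.12, 0]},
    {"translation": [-0.036, -0.12, 0]},
    {"translation": [-0.036, -0.12, 0]},
    {"translation": [-0.036, -0.12, 0]},
    {"translation": [-0.036, -0.12, 0]}
  ]
}}

```text
validation failed for argument at $.co...
```

Request:
{"name": "carry_out", "arguments": {
  "commands": [
    {"translation": [-0.036, -0.12, 0]},
    {"translation": [-0.036, -0.12, 0]},
    {"translation": [-0.036, -0.12, 0]},
    {"translation": [0, 0, 0]},
    {"translation": [0, 0, 0]}
  ]
}}

```text
validation failed for argument at $.co...
```

Run:
```python
from h import *
st();u=np.array([-.5435,.1547,.825]);z=np.array([0,0,.0187])
L=np.array([.5003,.2278,.17])-.042*u-z
print('L',L,delta(L))
for b in([.5395,.283,.1372],[.5047,.1605,.1372]): print(np.array(b)-.023*u-z)
```

```text
2.0 [ 0.2172 -0.6143  0.3347] [179.7087  -0.2187 -16.0217] gap 0.475 grip 0.0 F [-0.1797 -1.0477 -0.2869] q [ 60.  20.   9.  80.  -3.  80. -37.]
L [0.5231 0.2213 0.1167] [ 0.2537 -3.5504  0.8721]
[0.552  0.2794 0.0995]
[0.5172 0.1569 0.0995]
```

The "turn" field is required in every row.

Request:
{"name": "carry_out", "arguments": {
  "commands": [
    {"translation": [0.07, -0.136, 0], "turn": 0},
    {"translation": [0.07, -0.136, 0], "turn": 0},
    {"translation": [0.07, -0.136, 0], "turn": 0},
    {"translation": [0.07, -0.136, 0], "turn": 0},
    {"translation": [0.07, -0.136, 0], "turn": 0},
    {"translation": [0.07, -0.136, 0], "turn": 0},
    {"translation": [0.07, -0.136, 0], "turn": 0},
    {"translation": [0.07, -0.136, 0], "turn": 0}
  ]
}}

```text
clock: 2.8
ee_pos: [0.4269, -0.3885, 0.3301]
eef_rot: [-180.0, 0.1, -15.9]
force: [-0.0, -0.9, -0.6]
finger_gap: 0.474
grip_force: 0.0
```

Request:
{"name": "carry_out", "arguments": {
  "commands": [
    {"translation": [0.07, -0.136, 0], "turn": 0},
    {"translation": [0.07, -0.136, 0], "turn": 0},
    {"translation": [0.07, -0.136, 0], "turn": 0},
    {"translation": [0.07, -0.136, 0], "turn": 0},
    {"translation": [-0.036, -0.12, 0], "turn": 0},
    {"translation": [-0.036, -0.12, 0], "turn": 0},
    {"translation": [-0.036, -0.12, 0], "turn": 0},
    {"translation": [-0.036, -0.12, 0], "turn": 0}
  ]
}}

```text
clock: 3.6
ee_pos: [0.5291, -0.152, 0.3299]
eef_rot: [180.0, 0.1, -15.8]
force: [-0.3, 0.2, -0.4]
finger_gap: 0.474
grip_force: 0.0
```

Request:
{"name": "carry_out", "arguments": {
  "commands": [
    {"translation": [-0.036, -0.12, 0], "turn": 0},
    {"translation": [-0.036, -0.12, 0], "turn": 0},
    {"translation": [-0.036, -0.12, 0], "turn": 0},
    {"translation": [-0.036, -0.12, 0], "turn": 0},
    {"translation": [-0.036, -0.12, 0], "turn": 0},
    {"translation": [-0.036, -0.12, 0], "turn": 0},
    {"translation": [-0.036, -0.12, 0], "turn": 0},
    {"translation": [-0.036, -0.12, 0], "turn": 0}
  ]
}}

```text
clock: 4.4
ee_pos: [0.5261, 0.0982, 0.3301]
eef_rot: [180.0, 0.1, -15.9]
force: [-0.3, 0.0, -0.1]
finger_gap: 0.476
grip_force: 0.0
```

Request:
{"name": "carry_out", "arguments": {
  "commands": [
    {"translation": [-0.036, -0.12, 0], "turn": 0},
    {"translation": [-0.036, -0.12, 0], "turn": 0},
    {"translation": [-0.036, -0.12, 0], "turn": 0},
    {"translation": [0, 0, 0], "turn": 0},
    {"translation": [0, 0, 0], "turn": 0}
  ]
}}

```text
clock: 4.9
ee_pos: [0.5251, 0.1914, 0.3301]
eef_rot: [179.9, 0.1, -15.8]
force: [-0.0, -1.0, 0.4]
finger_gap: 0.475
grip_force: 0.0
```

Run:
```python
from h import *
st();print(delta([.5231,.2213,.1167]))
```

```text
4.9 [0.5251 0.1914 0.3301] [179.9169   0.0711 -15.8145] gap 0.475 grip 0.0 F [-0.0122 -0.9755  0.3991] q [  -4.   11.  -24.   92.    5.   78. -134.]
[-0.0404 -0.113   0.8536]
```

Request:
{"name": "carry_out", "arguments": {
  "commands": [
    {"translation": [-0.02, -0.056, 0], "turn": 0},
    {"translation": [-0.02, -0.057, 0], "turn": 0},
    {"translation": [0, 0, 0.15], "turn": 0},
    {"translation": [0, 0, 0.15], "turn": 0},
    {"translation": [0, 0, 0.15], "turn": 0},
    {"translation": [0, 0, 0.15], "turn": 0},
    {"translation": [0, 0, 0.15], "turn": 0},
    {"translation": [0, 0, 0.104], "turn": 0}
  ]
}}

```text
clock: 5.7
ee_pos: [0.5225, 0.2212, 0.1151]
eef_rot: [179.9, 0.1, -16.0]
force: [0.5, 0.1, 0.6]
finger_gap: 0.478
grip_force: 0.0
```

Request:
{"name": "carry_out", "arguments": {
  "commands": [
    {"translation": [0, 0, 0], "turn": 0},
    {"translation": [0, 0, 0], "turn": 0},
    {"translation": [0, 0, 0], "turn": 0},
    {"translation": [0, 0, 0], "turn": 0},
    {"translation": [0, 0, 0], "turn": 0},
    {"translation": [0, 0, 0], "turn": 0}
  ],
  "claw": -1,
  "newtons": 30
}}

```text
clock: 6.3
ee_pos: [0.5245, 0.2213, 0.1187]
eef_rot: [-179.9, -0.1, -16.0]
force: [-0.2, 0.1, -1.3]
finger_gap: 0.167
grip_force: 30.3
```

Run:
```python
from h import *
st();a=robot.snapshot('side');b=robot.snapshot('top')
cv2.imwrite('pics/g1.png',np.hstack([cv2.resize(a[100:260,180:340],(400,400))[:,:,::-1],cv2.resize(b[160:320,100:260],(400,400))[:,:,::-1]]))
```

```text
6.3 [0.5245 0.2213 0.1187] [-179.9341   -0.0854  -16.0321] gap 0.167 grip 30.320997834205627 F [-0.23    0.071  -1.2901] q [  -8.   22.  -24.  106.   11.   54. -143.]
```

View pics/g1.png

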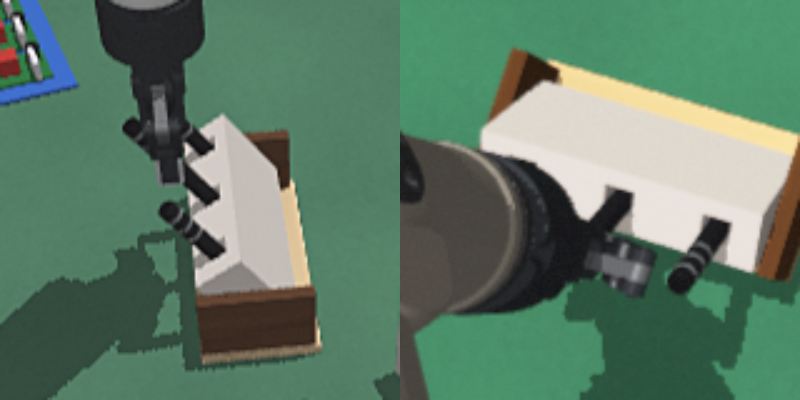

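Request:
{"name": "carry_out", "arguments": {
  "commands": [
    {"translation": [-0.024, 0, -0.035], "turn": 0},
    {"translation": [-0.024, 0, -0.035], "turn": 0},
    {"translation": [-0.024, 0, -0.035], "turn": 0},
    {"translation": [-0.024, 0, -0.035], "turn": 0},
    {"translation": [-0.024, 0, -0.035], "turn": 0},
    {"translation": [-0.024, 0, -0.035], "turn": 0},
    {"translation": [-0.024, 0, -0.035], "turn": 0},
    {"translation": [-0.024, 0, -0.035], "turn": 0}
  ]
}}

```text
clock: 7.2
ee_pos: [0.4771, 0.2341, 0.1885]
eef_rot: [180.0, 0.0, -16.0]
force: [0.1, -0.2, -0.7]
finger_gap: 0.166
grip_force: 30.4
```

Request:
{"name": "carry_out", "arguments": {
  "commands": [
    {"translation": [0, 0, -0.1], "turn": 0},
    {"translation": [0, 0, -0.1], "turn": 0},
    {"translation": [0, 0, -0.1], "turn": 0},
    {"translation": [0, 0, -0.1], "turn": 0},
    {"translation": [0, 0, 0], "turn": 0.046},
    {"translation": [0, 0, 0], "turn": 0}
  ]
}}

```text
clock: 7.8
ee_pos: [0.4777, 0.2344, 0.2889]
eef_rot: [-180.0, -0.1, -18.1]
force: [0.2, -0.5, -0.1]
finger_gap: 0.164
grip_force: 30.4
```

Run:
```python
from h import *
st();ex=np.array([.951,-.309]);c=np.array([.5987,-.2634])
t=np.r_[c-.0713*ex,.288];print(t,delta(t))
```

```text
7.8 [0.4777 0.2344 0.2889] [-179.9583   -0.0708  -18.1034] gap 0.164 grip 30.393574833869934 F [ 0.2062 -0.4992 -0.101 ] q [  -8.    9.  -26.   99.    4.   72. -143.]
[ 0.5309 -0.2414  0.288 ] [0.7934 1.7428 0.0035]
```

Request:
{"name": "carry_out", "arguments": {
  "commands": [
    {"translation": [0.0496, 0.109, 0], "turn": 0},
    {"translation": [0.0496, 0.109, 0], "turn": 0},
    {"translation": [0.0496, 0.109, 0], "turn": 0},
    {"translation": [0.0496, 0.109, 0], "turn": 0},
    {"translation": [0.0496, 0.109, 0], "turn": 0},
    {"translation": [0.0496, 0.109, 0], "turn": 0},
    {"translation": [0.0496, 0.109, 0], "turn": 0},
    {"translation": [0.0496, 0.109, 0], "turn": 0}
  ]
}}

```text
clock: 8.6
ee_pos: [0.5035, -0.005, 0.2871]
eef_rot: [180.0, 0.1, -18.1]
force: [0.7, -0.3, -1.3]
finger_gap: 0.165
grip_force: 30.4
```

Request:
{"name": "carry_out", "arguments": {
  "commands": [
    {"translation": [0.0496, 0.109, 0], "turn": 0},
    {"translation": [0.0496, 0.109, 0], "turn": 0},
    {"translation": [0.0496, 0.109, 0], "turn": 0},
    {"translation": [0.0496, 0.109, 0], "turn": 0},
    {"translation": [0.0496, 0.109, 0], "turn": 0},
    {"translation": [0.0496, 0.109, 0], "turn": 0},
    {"translation": [0.0496, 0.109, 0], "turn": 0},
    {"translation": [0.0496, 0.109, 0], "turn": 0}
  ]
}}

```text
clock: 9.4
ee_pos: [0.5302, -0.2426, 0.287]
eef_rot: [-180.0, 0.1, -18.0]
force: [-0.2, -0.2, -0.7]
finger_gap: 0.161
grip_force: 30.4
```

Request:
{"name": "carry_out", "arguments": {
  "commands": [
    {"translation": [0, 0, 0.08], "turn": 0},
    {"translation": [0, 0, 0.08], "turn": 0},
    {"translation": [0, 0, 0.08], "turn": 0},
    {"translation": [0, 0, 0], "turn": 0},
    {"translation": [0, 0, 0], "turn": 0}
  ]
}}

```text
clock: 9.9
ee_pos: [0.5305, -0.2416, 0.2275]
eef_rot: [-180.0, 0.1, -18.1]
force: [0.1, 0.6, 0.2]
finger_gap: 0.167
grip_force: 30.4
```

Run:
```python
from h import *
st();a=robot.snapshot('side');b=robot.snapshot('top')
cv2.imwrite('pics/h1.png',np.hstack([crop(np.ascontiguousarray(a[:,:,::-1]),310,250,133,170,3),crop(np.ascontiguousarray(b[:,:,::-1]),390,170,133,170,3)]))
o=robot.get_obs();p=o['ee_pos'];ex=np.array([.951,-.309,0])
tip=p+[0,0,.0187]+.135*(.565*ex-np.array([0,0,.825]));print('tip exp',tip,proj('side',tip),proj('top',tip))
print(delta([.5309,-.2414,.1827]))
```

```text
9.9 [ 0.5305 -0.2416  0.2275] [-179.9965    0.0824  -18.0698] gap 0.167 grip 30.389508605003357 F [0.0763 0.563  0.2385] q [ 24.  16.  -5.  98.   2.  66. -89.]
tip exp [ 0.604  -0.2655  0.1363] [408.7797 351.0481] [507.1646 207.1253]
[-0.003  -0.0014  0.185 ]
```

View pics/h1.png

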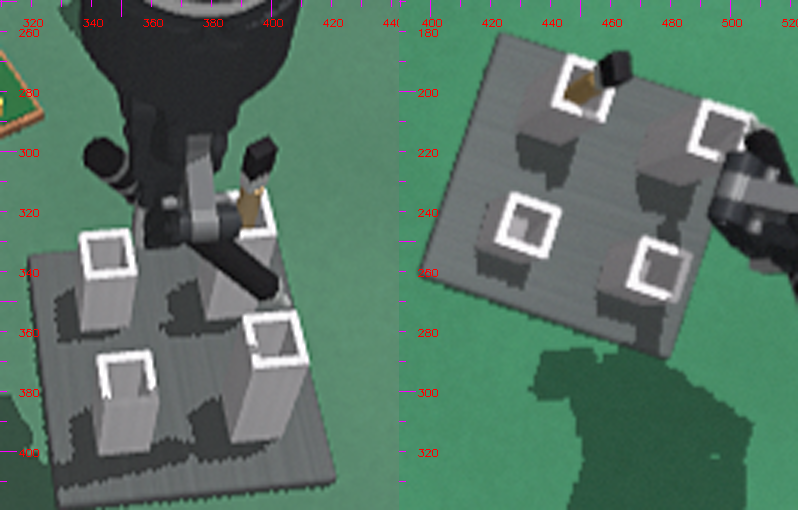

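The side view shows the driver held leaning, with its tip at about (406,350), roughly 4 mm short of where I predicted. I'm adjusting for that and inserting.

Request:
{"name": "carry_out", "arguments": {
  "commands": [
    {"translation": [0.007, 0, 0.048], "turn": 0},
    {"translation": [0, 0, 0.048], "turn": 0},
    {"translation": [0, 0, 0.048], "turn": 0},
    {"translation": [0, 0, 0.048], "turn": 0},
    {"translation": [0, 0, 0], "turn": 0},
    {"translation": [0, 0, 0], "turn": 0}
  ],
  "newtons": 20
}}

```text
clock: 10.6
ee_pos: [0.5325, -0.2423, 0.1795]
eef_rot: [180.0, 0.0, -18.1]
force: [0.4, 0.7, -0.2]
finger_gap: 0.161
grip_force: 30.3
```

Request:
{"name": "carry_out", "arguments": {
  "commands": [
    {"translation": [0.02, 0, -0.003], "turn": 0},
    {"translation": [0.02, 0, -0.003], "turn": 0},
    {"translation": [0.02, 0, -0.003], "turn": 0},
    {"translation": [0.02, 0, -0.003], "turn": 0},
    {"translation": [0.02, 0, -0.003], "turn": 0},
    {"translation": [0, 0, 0], "turn": 0}
  ],
  "claw": -1,
  "newtons": 20
}}

```text
clock: 11.2
ee_pos: [0.557, -0.2503, 0.1835]
eef_rot: [-180.0, -0.0, -18.1]
force: [-1.6, 0.8, -1.4]
finger_gap: 0.166
grip_force: 31.2
```

Request:
{"name": "carry_out", "arguments": {
  "commands": [
    {"translation": [0.025, 0, 0], "turn": 0},
    {"translation": [0.025, 0, 0], "turn": 0},
    {"translation": [0.025, 0, 0], "turn": 0},
    {"translation": [0.025, 0, 0], "turn": 0},
    {"translation": [0.025, 0, 0], "turn": 0},
    {"translation": [0.025, 0, 0], "turn": 0},
    {"translation": [0.025, 0, 0], "turn": 0},
    {"translation": [0, 0, 0], "turn": 0}
  ]
}}

```text
clock: 12.0
ee_pos: [0.5989, -0.264, 0.1833]
eef_rot: [180.0, -0.1, -18.1]
force: [-2.1, 1.2, 0.6]
finger_gap: 0.166
grip_force: 33.5
```

Run:
```python
from h import *
st();a=robot.snapshot('side');b=robot.snapshot('top')
cv2.imwrite('pics/h2.png',np.hstack([crop(np.ascontiguousarray(a[:,:,::-1]),310,250,133,170,3),crop(np.ascontiguousarray(b[:,:,::-1]),390,170,133,170,3)]))
print(delta([.5987,-.2634,.1835]))
```

```text
12.0 [ 0.5989 -0.264   0.1833] [179.9967  -0.051  -18.092 ] gap 0.166 grip 33.50161135196686 F [-2.1292  1.204   0.5962] q [ 24.  25.  -5.  90.   2.  64. -90.]
[-0.     -0.0019 -0.0007]
```

View pics/h2.png

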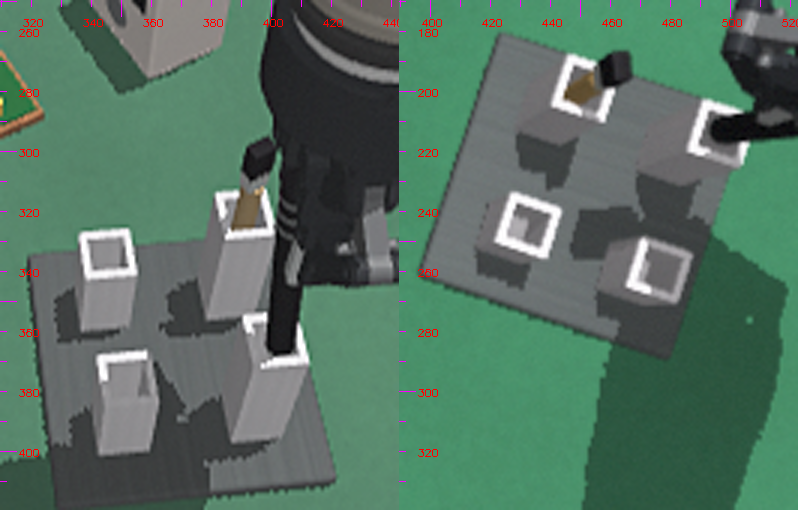

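The driver now stands nearly vertical inside the tall sleeve's mouth. Lowering and releasing next.

Request:
{"name": "carry_out", "arguments": {
  "commands": [
    {"translation": [0, 0, 0.035], "turn": 0},
    {"translation": [0, 0, 0.035], "turn": 0},
    {"translation": [0, 0, 0.035], "turn": 0},
    {"translation": [0, 0, 0.035], "turn": 0},
    {"translation": [0, 0, 0.035], "turn": 0},
    {"translation": [0, 0, 0.035], "turn": 0},
    {"translation": [0, 0, 0], "turn": 0}
  ]
}}

```text
clock: 12.8
ee_pos: [0.5986, -0.2639, 0.1292]
eef_rot: [180.0, -0.1, -18.1]
force: [4.6, -2.6, -8.3]
finger_gap: 0.165
grip_force: 32.7
```

Request:
{"name": "carry_out", "arguments": {
  "commands": [
    {"translation": [0, 0, 0], "turn": 0},
    {"translation": [0, 0, 0], "turn": 0},
    {"translation": [0, 0, 0], "turn": 0},
    {"translation": [0, 0, 0], "turn": 0},
    {"translation": [0, 0, 0], "turn": 0}
  ],
  "claw": -0.3
}}

```text
clock: 13.3
ee_pos: [0.598, -0.2638, 0.1314]
eef_rot: [180.0, -0.0, -18.1]
force: [0.1, -0.0, -0.5]
finger_gap: 0.351
grip_force: 0.0
```

Request:
{"name": "carry_out", "arguments": {
  "commands": [
    {"translation": [0, 0, -0.06], "turn": 0},
    {"translation": [0, 0, -0.12], "turn": 0},
    {"translation": [0, 0, -0.15], "turn": 0},
    {"translation": [0, 0, -0.15], "turn": 0},
    {"translation": [0, 0, -0.15], "turn": 0},
    {"translation": [0, 0, 0], "turn": 0}
  ]
}}

```text
clock: 13.9
ee_pos: [0.601, -0.2649, 0.297]
eef_rot: [180.0, -0.8, -18.1]
force: [1.3, -0.5, -0.1]
finger_gap: 0.345
grip_force: 0.0
```

Run:
```python
from h import *
st();print('A',delta([.5172,.1569,.30]))
a=robot.snapshot('side');b=robot.snapshot('top')
cv2.imwrite('pics/h3.png',np.hstack([crop(np.ascontiguousarray(a[:,:,::-1]),310,250,133,170,3),crop(np.ascontiguousarray(b[:,:,::-1]),390,170,133,170,3)]))
X=[.5987,-.2634,.189];print(proj('side',X),proj('top',X))
```

```text
13.9 [ 0.601  -0.2649  0.297 ] [179.9593  -0.781  -18.1194] gap 0.345 grip 0.0 F [ 1.294  -0.4696 -0.1453] q [ 23.  21.  -5.  82.   2.  76. -89.]
A [-0.8435 -1.4994 -0.0119]
[410.7565 332.3612] [520.9678 205.1539]
```

View pics/h3.png

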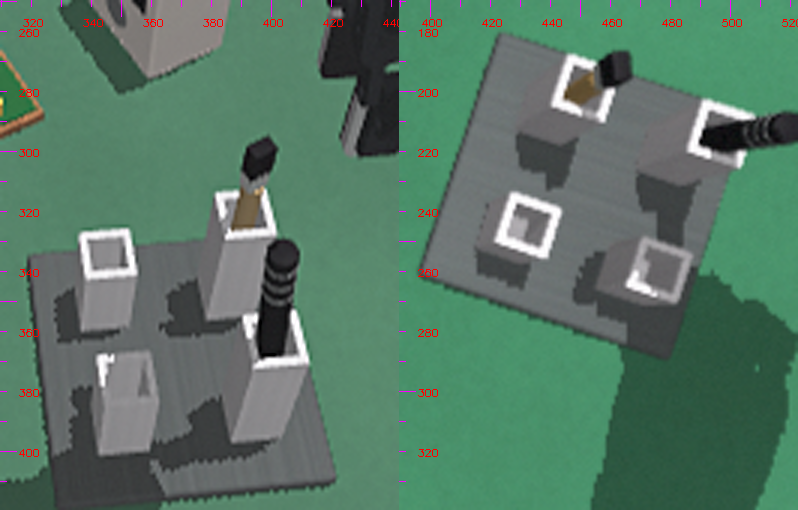

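Long driver seated: its butt at side (403.5,333) is at the height expected for resting on the floor. Next, the short driver in the right bore.

Request:
{"name": "carry_out", "arguments": {
  "commands": [
    {"translation": [-0.056, -0.1, 0], "turn": 0},
    {"translation": [-0.056, -0.1, 0], "turn": 0},
    {"translation": [-0.056, -0.1, 0], "turn": 0},
    {"translation": [-0.056, -0.1, 0], "turn": 0},
    {"translation": [-0.056, -0.1, 0], "turn": 0},
    {"translation": [-0.056, -0.1, 0], "turn": 0},
    {"translation": [-0.056, -0.1, 0], "turn": 0},
    {"translation": [-0.056, -0.1, 0], "turn": 0}
  ],
  "claw": -0.05
}}

```text
clock: 14.8
ee_pos: [0.5522, -0.0377, 0.2872]
eef_rot: [179.9, 0.2, -18.1]
force: [0.0, 0.3, -0.5]
finger_gap: 0.472
grip_force: 0.0
```

Request:
{"name": "carry_out", "arguments": {
  "commands": [
    {"translation": [-0.056, -0.1, 0], "turn": 0},
    {"translation": [-0.056, -0.1, 0], "turn": 0},
    {"translation": [-0.056, -0.1, 0], "turn": 0},
    {"translation": [-0.056, -0.1, 0], "turn": 0},
    {"translation": [-0.056, -0.1, 0], "turn": 0},
    {"translation": [-0.056, -0.1, 0], "turn": 0},
    {"translation": [-0.056, -0.1, 0], "turn": 0},
    {"translation": [0, 0, 0], "turn": -0.048}
  ]
}}

```text
clock: 15.6
ee_pos: [0.5123, 0.1631, 0.2874]
eef_rot: [-179.9, 0.2, -15.4]
force: [0.7, -0.1, 0.0]
finger_gap: 0.473
grip_force: 0.0
```

Request:
{"name": "carry_out", "arguments": {
  "commands": [
    {"translation": [0, 0, 0], "turn": 0},
    {"translation": [0, 0, 0], "turn": 0}
  ]
}}

```text
clock: 15.8
ee_pos: [0.5144, 0.157, 0.2876]
eef_rot: [179.9, 0.1, -16.0]
force: [-0.2, -0.4, -0.8]
finger_gap: 0.477
grip_force: 0.0
```

Run:
```python
from h import *
st();print('A',delta([.5156,.1574,.102]))
```

```text
15.8 [0.5144 0.157  0.2876] [179.9086   0.0748 -16.0373] gap 0.477 grip 0.0 F [-0.1642 -0.4124 -0.8419] q [  -4.   10.  -20.   98.    3.   72. -131.]
A [ 0.004  -0.0028  0.7425]
```

Request:
{"name": "carry_out", "arguments": {
  "commands": [
    {"translation": [0.004, -0.003, 0.15], "turn": 0},
    {"translation": [0, 0, 0.15], "turn": 0},
    {"translation": [0, 0, 0.15], "turn": 0},
    {"translation": [0, 0, 0.15], "turn": 0},
    {"translation": [0, 0, 0.1], "turn": 0},
    {"translation": [0, 0, 0.042], "turn": 0},
    {"translation": [0, 0, 0], "turn": 0}
  ]
}}

```text
clock: 16.5
ee_pos: [0.5151, 0.1572, 0.1017]
eef_rot: [179.9, 0.2, -16.0]
force: [-1.0, -0.0, -0.3]
finger_gap: 0.474
grip_force: 0.0
```

Request:
{"name": "carry_out", "arguments": {
  "commands": [
    {"translation": [0, 0, 0], "turn": 0},
    {"translation": [0, 0, 0], "turn": 0},
    {"translation": [0, 0, 0], "turn": 0},
    {"translation": [0, 0, 0], "turn": 0},
    {"translation": [0, 0, 0], "turn": 0}
  ],
  "claw": -1,
  "newtons": 30
}}

```text
clock: 17.0
ee_pos: [0.5173, 0.1587, 0.1046]
eef_rot: [-179.9, -0.2, -16.0]
force: [0.3, -1.9, 6.1]
finger_gap: 0.162
grip_force: 30.3
```

Request:
{"name": "carry_out", "arguments": {
  "commands": [
    {"translation": [-0.024, 0, -0.035], "turn": 0},
    {"translation": [-0.024, 0, -0.035], "turn": 0},
    {"translation": [-0.024, 0, -0.035], "turn": 0},
    {"translation": [-0.024, 0, -0.035], "turn": 0},
    {"translation": [-0.024, 0, -0.035], "turn": 0},
    {"translation": [-0.024, 0, -0.035], "turn": 0},
    {"translation": [-0.024, 0, -0.035], "turn": 0},
    {"translation": [-0.024, 0, -0.035], "turn": 0}
  ]
}}

```text
clock: 17.8
ee_pos: [0.4678, 0.1719, 0.1731]
eef_rot: [179.9, 0.2, -15.9]
force: [-0.1, 0.0, -0.9]
finger_gap: 0.168
grip_force: 29.9
```

Request:
{"name": "carry_out", "arguments": {
  "commands": [
    {"translation": [0, 0, -0.1], "turn": 0},
    {"translation": [0, 0, -0.1], "turn": 0},
    {"translation": [0, 0, -0.1], "turn": 0},
    {"translation": [0, 0, 0], "turn": 0.044},
    {"translation": [0, 0, 0], "turn": 0}
  ]
}}

```text
clock: 18.3
ee_pos: [0.4691, 0.172, 0.2487]
eef_rot: [-180.0, 0.0, -17.9]
force: [0.2, -1.2, -0.9]
finger_gap: 0.161
grip_force: 29.9
```

Run:
```python
from h import *
st();ex=np.array([.951,-.309]);c=np.array([.5306,-.241])
t=np.r_[c-.0588*ex,.245];print(t,delta(t))
```

```text
18.3 [0.4691 0.172  0.2487] [-179.9908    0.008   -17.8936] gap 0.161 grip 29.859947562217712 F [ 0.2208 -1.2082 -0.8652] q [  -6.    7.  -21.  106.    3.   67. -136.]
[ 0.4747 -0.2228  0.245 ] [0.5064 1.4961 0.015 ]
```

Request:
{"name": "carry_out", "arguments": {
  "commands": [
    {"translation": [0.0362, 0.107, 0], "turn": 0},
    {"translation": [0.0362, 0.107, 0], "turn": 0},
    {"translation": [0.0362, 0.107, 0], "turn": 0},
    {"translation": [0.0362, 0.107, 0], "turn": 0},
    {"translation": [0.0362, 0.107, 0], "turn": 0},
    {"translation": [0.0362, 0.107, 0], "turn": 0},
    {"translation": [0.0362, 0.107, 0], "turn": 0}
  ]
}}

```text
clock: 19.0
ee_pos: [0.4711, -0.0268, 0.2472]
eef_rot: [180.0, 0.2, -17.9]
force: [-0.0, 0.5, -1.0]
finger_gap: 0.164
grip_force: 29.8
```

Request:
{"name": "carry_out", "arguments": {
  "commands": [
    {"translation": [0.0362, 0.107, 0], "turn": 0},
    {"translation": [0.0362, 0.107, 0], "turn": 0},
    {"translation": [0.0362, 0.107, 0], "turn": 0},
    {"translation": [0.0362, 0.107, 0], "turn": 0},
    {"translation": [0.0362, 0.107, 0], "turn": 0},
    {"translation": [0.0362, 0.107, 0], "turn": 0},
    {"translation": [0.0362, 0.107, 0], "turn": 0},
    {"translation": [0, 0, 0], "turn": 0}
  ]
}}

```text
clock: 19.8
ee_pos: [0.4732, -0.2277, 0.247]
eef_rot: [179.9, 0.1, -18.3]
force: [0.1, -0.1, -1.2]
finger_gap: 0.164
grip_force: 29.8
```

Request:
{"name": "carry_out", "arguments": {
  "commands": [
    {"translation": [0, 0, 0.08], "turn": 0},
    {"translation": [0, 0, 0.08], "turn": 0},
    {"translation": [0, 0, 0.08], "turn": 0},
    {"translation": [0, 0, 0], "turn": 0},
    {"translation": [0, 0, 0], "turn": 0}
  ]
}}

```text
clock: 20.3
ee_pos: [0.4748, -0.2227, 0.1878]
eef_rot: [-180.0, 0.1, -17.9]
force: [0.3, -1.1, -0.5]
finger_gap: 0.161
grip_force: 29.8
```

Run:
```python
from h import *
st();robot.snapshot('side')
for n in('short_driver_1_tip','short_driver_1_top'):print([(round(d['confidence'],2),d['uv']) for d in robot.tip_of('side',n)])
o=robot.get_obs();p=o['ee_pos'];ex=np.array([.951,-.309,0])
for s in(.105,.113,.118):
    tip=p+[0,0,.0187]+s*(.565*ex-np.array([0,0,.825]));top=tip-.135*(.565*ex-np.array([0,0,.825]));print(s,tip,proj('side',tip),proj('side',top))
print(delta([.4747,-.2228,.1345]))
```

```text
20.3 [ 0.4748 -0.2227  0.1878] [-179.9693    0.0983  -17.8552] gap 0.161 grip 29.77445662021637 F [ 0.2983 -1.0573 -0.5068] q [ 21.  12.  -1. 108.   0.  60. -88.]
[(0.73, [353.8, 364.4])]
[(0.71, [302.4, 329.5])]
0.105 [ 0.5323 -0.242   0.1213] [355.8358 360.6387] [302.3134 324.8304]
0.113 [ 0.5366 -0.2434  0.1147] [358.5692 362.4675] [305.9327 327.2519]
0.118 [ 0.5393 -0.2443  0.1106] [360.2563 363.5962] [308.1623 328.7435]
[-0.0057 -0.002   0.2189]
```

Request:
{"name": "carry_out", "arguments": {
  "commands": [
    {"translation": [0.002, -0.002, 0.049], "turn": 0},
    {"translation": [0, 0, 0.049], "turn": 0},
    {"translation": [0, 0, 0.049], "turn": 0},
    {"translation": [0, 0, 0.049], "turn": 0},
    {"translation": [0, 0, 0], "turn": 0},
    {"translation": [0, 0, 0], "turn": 0}
  ]
}}

```text
clock: 21.05
ee_pos: [0.4756, -0.2234, 0.1387]
eef_rot: [180.0, 0.1, -17.9]
force: [-0.1, -0.2, -0.9]
finger_gap: 0.16
grip_force: 30.0
```

Request:
{"name": "carry_out", "arguments": {
  "commands": [
    {"translation": [0.016, 0, -0.003], "turn": 0},
    {"translation": [0.016, 0, -0.003], "turn": 0},
    {"translation": [0.016, 0, -0.003], "turn": 0},
    {"translation": [0.016, 0, -0.003], "turn": 0},
    {"translation": [0.016, 0, -0.003], "turn": 0},
    {"translation": [0, 0, 0], "turn": 0}
  ]
}}

```text
clock: 21.65
ee_pos: [0.4946, -0.2295, 0.1427]
eef_rot: [180.0, 0.1, -17.9]
force: [-2.8, 1.4, -0.8]
finger_gap: 0.162
grip_force: 30.0
```

Request:
{"name": "carry_out", "arguments": {
  "commands": [
    {"translation": [0.022, 0, 0], "turn": 0},
    {"translation": [0.022, 0, 0], "turn": 0},
    {"translation": [0.022, 0, 0], "turn": 0},
    {"translation": [0.022, 0, 0], "turn": 0},
    {"translation": [0.022, 0, 0], "turn": 0},
    {"translation": [0.022, 0, 0], "turn": 0},
    {"translation": [0.022, 0, 0], "turn": 0},
    {"translation": [0, 0, 0], "turn": 0}
  ]
}}

```text
clock: 22.45
ee_pos: [0.532, -0.2417, 0.1426]
eef_rot: [180.0, -0.0, -17.9]
force: [-1.4, 1.8, -1.2]
finger_gap: 0.166
grip_force: 32.1
```

Run:
```python
from h import *
st();print(delta([.5306,-.241,.105]));robot.snapshot('side')
for n in('short_driver_1_tip','short_driver_1_top'):print([(round(d['confidence'],2),d['uv']) for d in robot.tip_of('side',n)])
for z in(.15,.165,.18):print(proj('side',[.5306,-.241,z]))
```

```text
22.45 [ 0.532  -0.2417  0.1426] [179.9895  -0.0138 -17.9172] gap 0.166 grip 32.05185949802399 F [-1.3823  1.7524 -1.1761] q [ 21.  21.  -1. 103.   0.  56. -88.]
[-0.0063 -0.0007  0.1503]
[(0.57, [355.6, 381.2]), (0.24, [403.3, 333.1])]
[(0.83, [348.6, 338.4]), (0.29, [358.3, 380.9])]
[355.9435 350.9063]
[356.7666 345.6522]
[357.6187 340.2132]
```

Request:
{"name": "carry_out", "arguments": {
  "commands": [
    {"translation": [0, 0, 0.028], "turn": 0},
    {"translation": [0, 0, 0.028], "turn": 0},
    {"translation": [0, 0, 0.028], "turn": 0},
    {"translation": [0, 0, 0.028], "turn": 0},
    {"translation": [0, 0, 0.02], "turn": 0},
    {"translation": [0, 0, 0], "turn": 0}
  ]
}}

```text
clock: 23.2
ee_pos: [0.5313, -0.2413, 0.1086]
eef_rot: [-180.0, 0.0, -17.9]
force: [-0.0, 0.5, -1.2]
finger_gap: 0.167
grip_force: 31.6
```

Request:
{"name": "carry_out", "arguments": {
  "commands": [
    {"translation": [0, 0, 0], "turn": 0},
    {"translation": [0, 0, 0], "turn": 0},
    {"translation": [0, 0, 0], "turn": 0},
    {"translation": [0, 0, 0], "turn": 0},
    {"translation": [0, 0, 0], "turn": 0}
  ],
  "claw": -0.3
}}

```text
clock: 23.7
ee_pos: [0.5315, -0.2415, 0.11]
eef_rot: [180.0, -0.0, -17.9]
force: [0.2, -0.9, 0.3]
finger_gap: 0.352
grip_force: 0.0
```

Request:
{"name": "carry_out", "arguments": {
  "commands": [
    {"translation": [0, 0, -0.06], "turn": 0},
    {"translation": [0, 0, -0.12], "turn": 0},
    {"translation": [0, 0, -0.15], "turn": 0},
    {"translation": [0, 0, -0.15], "turn": 0},
    {"translation": [0, 0, -0.15], "turn": 0},
    {"translation": [0, 0, -0.1], "turn": 0},
    {"translation": [0, 0, 0], "turn": 0}
  ]
}}

```text
clock: 24.4
ee_pos: [0.5337, -0.2424, 0.2984]
eef_rot: [180.0, -0.6, -17.9]
force: [0.6, -0.2, 0.6]
finger_gap: 0.349
grip_force: 0.0
```

Run:
```python
from h import *
u=np.array([-.5435,.1547,.825])
g=np.array([.5395,.283,.1372])-.020*u-[0,0,.0187]
st();print(g,delta(np.r_[g[:2],.29]));robot.snapshot('side')
for n in('short_driver_1_tip','short_driver_1_top'):print([(round(d['confidence'],2),d['uv']) for d in robot.tip_of('side',n)])
for z in(.149,.165):print(proj('side',[.5306,-.241,z]))
```

```text
24.4 [ 0.5337 -0.2424  0.2984] [179.9644  -0.5918 -17.9333] gap 0.349 grip 0.0 F [ 0.6169 -0.2451  0.6405] q [ 21.  13.  -0.  92.   0.  74. -88.]
[0.5504 0.2799 0.102 ] [-0.58   -2.0082  0.0336]
[]
[(0.91, [346.3, 351.2])]
[355.8896 351.2503]
[356.7666 345.6522]
```

Request:
{"name": "carry_out", "arguments": {
  "commands": [
    {"translation": [-0.0322, -0.1116, 0], "turn": 0},
    {"translation": [-0.0322, -0.1116, 0], "turn": 0},
    {"translation": [-0.0322, -0.1116, 0], "turn": 0},
    {"translation": [-0.0322, -0.1116, 0], "turn": 0},
    {"translation": [-0.0322, -0.1116, 0], "turn": 0},
    {"translation": [-0.0322, -0.1116, 0], "turn": 0},
    {"translation": [-0.0322, -0.1116, 0], "turn": 0},
    {"translation": [-0.0322, -0.1116, 0], "turn": 0}
  ],
  "claw": -0.05
}}

```text
clock: 25.35
ee_pos: [0.5377, -0.0081, 0.2907]
eef_rot: [179.9, 0.2, -17.9]
force: [0.5, 0.1, 0.6]
finger_gap: 0.476
grip_force: 0.0
```

Request:
{"name": "carry_out", "arguments": {
  "commands": [
    {"translation": [-0.0322, -0.1116, 0], "turn": 0},
    {"translation": [-0.0322, -0.1116, 0], "turn": 0},
    {"translation": [-0.0322, -0.1116, 0], "turn": 0},
    {"translation": [-0.0322, -0.1116, 0], "turn": 0},
    {"translation": [-0.0322, -0.1116, 0], "turn": 0},
    {"translation": [-0.0322, -0.1116, 0], "turn": 0},
    {"translation": [-0.0322, -0.1116, 0], "turn": 0},
    {"translation": [-0.0322, -0.1116, 0], "turn": 0}
  ]
}}

```text
clock: 26.15
ee_pos: [0.5453, 0.2237, 0.2905]
eef_rot: [179.9, 0.1, -17.9]
force: [1.0, -0.7, -0.4]
finger_gap: 0.473
grip_force: 0.0
```

Request:
{"name": "carry_out", "arguments": {
  "commands": [
    {"translation": [-0.0322, -0.1116, 0], "turn": 0},
    {"translation": [-0.0322, -0.1116, 0], "turn": -0.044},
    {"translation": [0, 0, 0], "turn": 0},
    {"translation": [0, 0, 0], "turn": 0}
  ]
}}

```text
clock: 26.55
ee_pos: [0.5472, 0.281, 0.2906]
eef_rot: [179.9, 0.1, -15.9]
force: [0.3, -1.2, -0.2]
finger_gap: 0.474
grip_force: 0.0
```

Run:
```python
from h import *
st();print(delta([.5504,.2799,.102]))
```

```text
26.55 [0.5472 0.281  0.2906] [179.8506   0.1235 -15.8664] gap 0.474 grip 0.0 F [ 0.3294 -1.2286 -0.1952] q [ -16.   18.  -19.   88.    6.   75. -142.]
[0.0134 0.0007 0.7543]
```

Request:
{"name": "carry_out", "arguments": {
  "commands": [
    {"translation": [0.0134, 0, 0.15], "turn": 0},
    {"translation": [0, 0, 0.15], "turn": 0},
    {"translation": [0, 0, 0.15], "turn": 0},
    {"translation": [0, 0, 0.15], "turn": 0},
    {"translation": [0, 0, 0.1], "turn": 0},
    {"translation": [0, 0, 0.054], "turn": 0},
    {"translation": [0, 0, 0], "turn": 0}
  ]
}}

```text
clock: 27.25
ee_pos: [0.5503, 0.2778, 0.1016]
eef_rot: [179.8, 0.2, -16.0]
force: [0.2, 0.9, 0.2]
finger_gap: 0.478
grip_force: 0.0
```

Request:
{"name": "carry_out", "arguments": {
  "commands": [
    {"translation": [0, 0, 0], "turn": 0},
    {"translation": [0, 0, 0], "turn": 0},
    {"translation": [0, 0, 0], "turn": 0},
    {"translation": [0, 0, 0], "turn": 0},
    {"translation": [0, 0, 0], "turn": 0}
  ],
  "claw": -1,
  "newtons": 30
}}

```text
clock: 27.75
ee_pos: [0.5525, 0.2807, 0.1055]
eef_rot: [-179.9, -0.2, -15.9]
force: [-0.5, -0.6, 5.8]
finger_gap: 0.164
grip_force: 30.5
```

Request:
{"name": "carry_out", "arguments": {
  "commands": [
    {"translation": [-0.024, 0, -0.035], "turn": 0},
    {"translation": [-0.024, 0, -0.035], "turn": 0},
    {"translation": [-0.024, 0, -0.035], "turn": 0},
    {"translation": [-0.024, 0, -0.035], "turn": 0},
    {"translation": [-0.024, 0, -0.035], "turn": 0},
    {"translation": [-0.024, 0, -0.035], "turn": 0},
    {"translation": [-0.024, 0, -0.035], "turn": 0},
    {"translation": [-0.024, 0, -0.035], "turn": 0}
  ]
}}

```text
clock: 28.55
ee_pos: [0.5031, 0.2936, 0.1739]
eef_rot: [179.9, 0.1, -15.9]
force: [0.0, 0.2, -1.4]
finger_gap: 0.168
grip_force: 30.0
```

Request:
{"name": "carry_out", "arguments": {
  "commands": [
    {"translation": [0, 0, -0.1], "turn": 0},
    {"translation": [0, 0, -0.1], "turn": 0},
    {"translation": [0, 0, -0.1], "turn": 0},
    {"translation": [0, 0, 0], "turn": 0.046},
    {"translation": [0, 0, 0], "turn": 0}
  ]
}}

```text
clock: 29.05
ee_pos: [0.5044, 0.2938, 0.2497]
eef_rot: [-180.0, 0.0, -18.0]
force: [-0.1, -0.3, -0.2]
finger_gap: 0.161
grip_force: 30.0
```

Run:
```python
from h import *
st();print(delta([.4986,-.155,.19]))
```

```text
29.05 [0.5044 0.2938 0.2497] [-179.977     0.0088  -17.9739] gap 0.161 grip 29.963402152061462 F [-0.0969 -0.283  -0.1927] q [ -18.   16.  -20.   96.    6.   69. -147.]
[0.532  1.7147 0.2386]
```

Request:
{"name": "carry_out", "arguments": {
  "commands": [
    {"translation": [0.0333, 0.107, 0], "turn": 0},
    {"translation": [0.0333, 0.107, 0], "turn": 0},
    {"translation": [0.0333, 0.107, 0], "turn": 0},
    {"translation": [0.0333, 0.107, 0], "turn": 0},
    {"translation": [0.0333, 0.107, 0], "turn": 0},
    {"translation": [0.0333, 0.107, 0], "turn": 0},
    {"translation": [0.0333, 0.107, 0], "turn": 0},
    {"translation": [0.0333, 0.107, 0], "turn": 0}
  ]
}}

```text
clock: 29.85
ee_pos: [0.5009, 0.0683, 0.2479]
eef_rot: [179.9, 0.1, -17.9]
force: [1.7, 0.5, -1.0]
finger_gap: 0.162
grip_force: 29.9
```

Request:
{"name": "carry_out", "arguments": {
  "commands": [
    {"translation": [0.0333, 0.107, 0], "turn": 0},
    {"translation": [0.0333, 0.107, 0], "turn": 0},
    {"translation": [0.0333, 0.107, 0], "turn": 0},
    {"translation": [0.0333, 0.107, 0], "turn": 0},
    {"translation": [0.0333, 0.107, 0], "turn": 0},
    {"translation": [0.0333, 0.107, 0], "turn": 0},
    {"translation": [0.0333, 0.107, 0], "turn": 0},
    {"translation": [0.0333, 0.107, 0], "turn": 0}
  ]
}}

```text
clock: 30.65
ee_pos: [0.4983, -0.1552, 0.2479]
eef_rot: [-180.0, 0.2, -17.9]
force: [0.8, -0.9, -0.7]
finger_gap: 0.165
grip_force: 29.9
```

Request:
{"name": "carry_out", "arguments": {
  "commands": [
    {"translation": [0, 0, 0.08], "turn": 0},
    {"translation": [0, 0, 0.08], "turn": 0},
    {"translation": [0, 0, 0.08], "turn": 0},
    {"translation": [0, 0, 0], "turn": 0},
    {"translation": [0, 0, 0], "turn": 0}
  ]
}}

```text
clock: 31.15
ee_pos: [0.4989, -0.1545, 0.1885]
eef_rot: [-180.0, 0.1, -18.0]
force: [-1.2, -1.1, 0.0]
finger_gap: 0.165
grip_force: 30.0
```

Run:
```python
from h import *
st();robot.snapshot('side')
for n in('short_driver_1_tip','short_driver_1_top'):print([(round(d['confidence'],2),d['uv']) for d in robot.tip_of('side',n)])
p=robot.get_obs()['ee_pos'];ex=np.array([.951,-.309,0])
tip=p+.062*ex-[0,0,.0795];top=tip-.135*(.565*ex-np.array([0,0,.825]));print(tip,proj('side',tip),proj('side',top))
print(delta([.4986,-.155,.1395]))
```

```text
31.15 [ 0.4989 -0.1545  0.1885] [-179.997     0.1088  -17.9738] gap 0.165 grip 29.96660828590393 F [-1.1715 -1.0772  0.0124] q [ 14.  12.  -2. 108.   1.  60. -96.]
[]
[(0.63, [350.7, 351.8]), (0.29, [391.1, 389.1])]
[ 0.5592 -0.1741  0.1105] [350.7445 320.6467] [301.1663 282.4203]
[-0.006   0.0022  0.2018]
```

Same geometry as the last one, so I'm going ahead (shift x −0.002).

Request:
{"name": "carry_out", "arguments": {
  "commands": [
    {"translation": [-0.002, 0.002, 0.049], "turn": 0},
    {"translation": [0, 0, 0.049], "turn": 0},
    {"translation": [0, 0, 0.049], "turn": 0},
    {"translation": [0, 0, 0.049], "turn": 0},
    {"translation": [0, 0, 0], "turn": 0},
    {"translation": [0, 0, 0], "turn": 0}
  ]
}}

```text
clock: 31.9
ee_pos: [0.4987, -0.1552, 0.1394]
eef_rot: [180.0, 0.1, -18.0]
force: [0.2, -0.0, -0.4]
finger_gap: 0.166
grip_force: 30.1
```

Request:
{"name": "carry_out", "arguments": {
  "commands": [
    {"translation": [0.016, 0, -0.003], "turn": 0},
    {"translation": [0.016, 0, -0.003], "turn": 0},
    {"translation": [0.016, 0, -0.003], "turn": 0},
    {"translation": [0.016, 0, -0.003], "turn": 0},
    {"translation": [0.016, 0, -0.003], "turn": 0},
    {"translation": [0, 0, 0], "turn": 0}
  ]
}}

```text
clock: 32.5
ee_pos: [0.5179, -0.1615, 0.1435]
eef_rot: [180.0, 0.0, -18.0]
force: [-2.4, 0.4, -0.8]
finger_gap: 0.163
grip_force: 29.9
```

Request:
{"name": "carry_out", "arguments": {
  "commands": [
    {"translation": [0.022, 0, 0], "turn": 0},
    {"translation": [0.022, 0, 0], "turn": 0},
    {"translation": [0.022, 0, 0], "turn": 0},
    {"translation": [0.022, 0, 0], "turn": 0},
    {"translation": [0.022, 0, 0], "turn": 0},
    {"translation": [0.022, 0, 0], "turn": 0},
    {"translation": [0.021, 0, 0], "turn": 0},
    {"translation": [0, 0, 0], "turn": 0}
  ]
}}

```text
clock: 33.3
ee_pos: [0.5552, -0.1734, 0.1434]
eef_rot: [-180.0, -0.1, -18.0]
force: [-1.7, 0.3, -0.5]
finger_gap: 0.162
grip_force: 30.3
```

Request:
{"name": "carry_out", "arguments": {
  "commands": [
    {"translation": [0, 0, 0.028], "turn": 0},
    {"translation": [0, 0, 0.028], "turn": 0},
    {"translation": [0, 0, 0.028], "turn": 0},
    {"translation": [0, 0, 0], "turn": 0}
  ]
}}

```text
clock: 33.7
ee_pos: [0.5542, -0.1734, 0.1214]
eef_rot: [180.0, -0.0, -18.0]
force: [-0.5, 0.3, -1.2]
finger_gap: 0.166
grip_force: 30.1
```

Request:
{"name": "carry_out", "arguments": {
  "commands": [
    {"translation": [0, 0, 0.028], "turn": 0},
    {"translation": [0, 0, 0.02], "turn": 0},
    {"translation": [0, 0, 0], "turn": 0}
  ]
}}

```text
clock: 34.0
ee_pos: [0.5543, -0.1734, 0.1096]
eef_rot: [180.0, 0.0, -18.0]
force: [0.5, -0.7, -0.8]
finger_gap: 0.166
grip_force: 30.3
```

Request:
{"name": "carry_out", "arguments": {
  "commands": [
    {"translation": [0, 0, 0], "turn": 0},
    {"translation": [0, 0, 0], "turn": 0},
    {"translation": [0, 0, 0], "turn": 0},
    {"translation": [0, 0, 0], "turn": 0},
    {"translation": [0, 0, 0], "turn": 0}
  ],
  "claw": -0.3
}}

```text
clock: 34.5
ee_pos: [0.5543, -0.1733, 0.1107]
eef_rot: [180.0, -0.0, -18.0]
force: [0.1, -0.3, 0.3]
finger_gap: 0.351
grip_force: 0.0
```

Request:
{"name": "carry_out", "arguments": {
  "commands": [
    {"translation": [0, 0, -0.06], "turn": 0},
    {"translation": [0, 0, -0.12], "turn": 0},
    {"translation": [0, 0, -0.15], "turn": 0},
    {"translation": [0, 0, -0.15], "turn": 0},
    {"translation": [0, 0, -0.15], "turn": 0},
    {"translation": [-0.1, -0.1, -0.1], "turn": 0},
    {"translation": [-0.1, -0.15, 0], "turn": 0},
    {"translation": [0, 0, 0], "turn": 0}
  ]
}}

```text
clock: 35.3
ee_pos: [0.5258, -0.0913, 0.2946]
eef_rot: [-179.8, -0.1, -17.5]
force: [0.5, 0.5, -0.3]
finger_gap: 0.35
grip_force: 0.0
```

Run:
```python
from h import *
st();a=robot.snapshot('side');b=robot.snapshot('top')
f=lambda i:np.ascontiguousarray(i[:,:,::-1])
cv2.imwrite('pics/end.png',np.hstack([crop(f(a),305,230,133,200,3),crop(f(b),390,170,133,200,3)]))
for n,X in dict(SL=[.5528,-.1726,.149],SR=[.5306,-.241,.149],T=[.5987,-.2634,.189]).items():print(n,proj('side',X),proj('top',X))
```

```text
35.3 [ 0.5258 -0.0913  0.2946] [-179.7672   -0.0626  -17.475 ] gap 0.35 grip 0.0 F [ 0.5154  0.4771 -0.2779] q [  10.    8.   -5.   99.    0.   73. -103.]
SL [348.2208 307.7203] [444.8291 240.9775]
SR [355.8896 351.2503] [493.869  257.3334]
T [410.7565 332.3612] [520.9678 205.1539]
```

View pics/end.png

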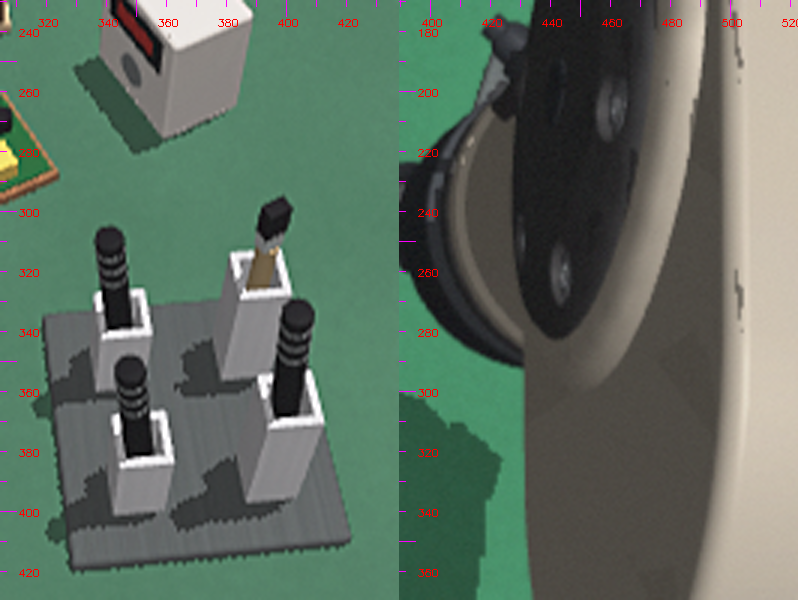

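All three drivers stand in separate sleeves, with butts at side (341,308), (348,353) and (403,333). That's within about 2 px of the seated rows; the columns show only a slight lean. The brush, meter and board haven't moved.

```bash
python3 -c "
from workcell import robot
print(robot.hand_in())"
```

```text
the job is handed in; nothing more can be done
None
```

I moved all three drivers from the rack into sleeves of their own and handed the job in at about 35 s: the long one is in the free tall sleeve, the two short ones are in the short sleeves, and the last side view showed all three seated, the brush still in its sleeve, and the meter and board (partly in frame) in place; the spool was out of that view.

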